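# Clamp a glued printing block until the force tab pops out

### The job

The lino on the long printing block has just been glued: lay the block lengthwise and flat, lino up, on the bed of the bench clamp, centred under the pressing foot, and slide it gently home until its end butts square against the end stop. Then turn the clamp's black bar knob clockwise, a little at a time, until the sprung steel tab pops out of the side of the clamp to its first step; stop there (turn on and the tab jumps out to its second step, which means overtightened), let go, and leave the other things on the bench alone.

Things in the scene. Friction and masses are not known exactly. Their poses are not given: they have to be found in the camera images.
- clamp: Fixed blue bench clamp. Origin on the table under the screw axis, z up, +x from its mouth to its column. Steel bed 16 mm thick, 100 mm wide, x -130 to +105 mm. Column x 43 to 93 mm, 60 mm wide. Head over the bed x -30 to +93, y -22 to +22, z 112 to 142 mm. Under it hang a grey force capsule 50 x 60 x 30 mm that the screw lowers, and the foot. Mouth open to -x and both sides.
- stop: Fixed steel end stop on the bed before the column, 60 mm wide, 20 mm high. Origin at the middle of the foot of its flat stop face, on the bed's top (clamp x = +35 mm, z = 16 mm); its +x points into the column. The block when home has its origin at x = -85 mm, y = 0, z = 0 in this frame.
- ram: Pressing foot of the clamp, a steel disc 40 mm across that springs up into the force capsule, on the screw axis. Origin at the centre of its flat underside, which starts 51 to 54 mm above the table, 5 to 8 mm clear of a block lying on the bed.
- screw (a joint): Knob turn in rad, growing clockwise seen from above, which lowers capsule and foot 3 mm per rad; starts at 1.4 to 2.3, range 0 to 8; the foot meets a block on the bed at 4. The knob keeps its height. Friction of 0.16 N m holds it where it is left; the load adds up to 0.13 N m. Once the foot meets the block it springs up into the capsule: 6 N preload, then 4 N per mm (12 N per rad).
- screw_grip (a point): Grip point of the black knob, on its axis, 173 mm above the table. The knob has a bar 46 mm long (along this point's x, which turns with it), 14 mm wide (y) and 30 mm tall, from 156 to 186 mm above the table, on a disc 48 mm across and 8 mm thick.
- tab (a joint): How far the force tab stands out of the capsule, m: 0 in (start), 0.020 popped to its first step (set force reached), 0.034 to 0.036 second step (overtightened). Once out it stays out. The set force is unknown and differs each time: the tab pops 0.5 to 2.3 rad of knob after the foot meets the block and jumps to the second step 0.65 rad later.
- tab_end (a point): Outer end of the steel tab, 24 mm wide and 7 mm thick, in a slot in the clamp's +y side of the force capsule, about 85 mm above the table (it goes down with the capsule); it pops out along the clamp's +y, to 51 mm from the screw axis at its first step.
- block: Loose printing block: a light wooden bar 170 mm long (x), 40 mm wide (y), 30 mm high (z), its top 7 mm dark lino; about 0.13 kg. Both ends alike. Origin at the centre of its underside; it starts flat on the table, lino up. Sliding, it drags on the bed with a few N if pressed down; the stop is felt as a clear rise.
- offcut: Bystander: short offcut of the same wood and lino, 70 x 40 x 30 mm. Origin under its centre.
- jar: Bystander: amber glass jar with black lid, 72 mm across, 85 mm high.
- glue: Bystander: white glue bottle, 48 mm across, 140 mm high.
- pintin: Bystander: flat round brass tin, 84 mm across, 22 mm high.
- carton: Bystander: cardboard carton 110 x 70 x 45 mm.

How it is judged (in metres and radians):
On the way, in this order (a step that is already met when the one before it is completed fails the run):
1. the block lies home on the bed against the stop, the tab still in (x of block in the frame of stop between -0.0875 and -0.082 m and y of block in the frame of stop between -0.008 and 0.008 m and z of block in the frame of stop between -0.003 and 0.003 m and angle between the x axis of block and the x axis of stop, either way round below 0.09 rad and angle between block's own z axis and vertical below 0.05 rad and value of joint tab below 0.005 m), for 0.2 s.
2. the block is pressed by the foot and the tab has popped out to its first step (x of block in the frame of stop between -0.0875 and -0.082 m and y of block in the frame of stop between -0.008 and 0.008 m and z of block in the frame of stop between -0.003 and 0.003 m and angle between the x axis of block and the x axis of stop, either way round below 0.09 rad and angle between block's own z axis and vertical below 0.05 rad and value of joint tab above 0.014 m and contact force between ram and block above 7 N), for 0.2 s.
At the end, for the whole second after the job is handed in: The block lies flat on the bed (within 3 mm), its end within 2.5 mm of the stop face, centred within 8 mm and square within 0.09 rad, pressed by the foot with more than 7 N; the tab stands out at its first step (14 to 27 mm); the knob and the block are at rest (all of step 2 and value of joint tab below 0.027 m and linear speed of block below 0.02 m/s and velocity of joint screw below 0.1 rad/s); the robot touches nothing.
It fails at once if the tab jumps out beyond its first step (over 27 mm): overtightened (value of joint tab above 0.027 m).
It fails at once if the block is rammed against the stop with more than 35 N (contact force between block and stop above 35 N).
It fails at once if a bystander is moved more than 30 mm (distance of any of offcut, jar, glue, pintin, carton from where it was at the start of the episode above 0.03 m).
It also fails if it takes over 72 s, if anything falls off the work surface, if the arm or the gripper's body presses on something with over 40 N, if the wrist force passes 120 N, or if a joint passes its speed limit or range.

### The arm

A 6-joint arm with a two-finger parallel gripper is mounted at the origin on the work surface. World frame = base frame: x ahead of the robot, y to its left, z up, the work surface at z = 0. Lengths are in mm, angles in rad, forces in N, time in s.
With the tool pointing down it reaches from about 275 to 875 mm from the base axis. Payload 12.5 kg.
Tool frame: the origin (TCP) lies midway between the tips of the shut fingers; the grasp point (between the pads) lies 19 mm behind it; x points along the fingers, y is the direction in which the jaws open and shut, and the axes are right-handed (so a half turn about x gives the same grasp; the last joint's range is limited). The gripper opens to 85 mm and grips with 20 to 120 N. Pads are 22 mm wide; open, the fingers measure 114 mm over their backs; the gripper's body (76 mm by 85 mm) begins 54 mm behind the grasp point. The pads swing forward as they close: fully open they stand 13 mm farther back than shut.
Start: joints at [1.239, 0.351, 1.652, -0, 1.139, -0.085], TCP at [134.335, 533.328, 231.29] pointing down, gripper open.
Joint ranges: [-2.75, 2.75], [-0.79, 2.1], [0.01, 2.65], [-1.57, 4.71], [0.07, 3.14], [-2.87, 2.87]. Speed limits (rad/s): [2.22, 2.22, 2.79, 3.14, 3.14, 3.14].

### API

Orientations are given as a 3x3 rotation matrix whose columns are the frame's x, y, z axes.
In Python, from bench import bot gives the robot as it stands.
- The arm moves only by the tool play_rows, never from a script. Its argument "targets" is a list of rows, each a list of 7 numbers: the shift along the tool's x, y, z in mm, then the turn, a rotation vector about the tool's x, y, z in degrees, then the closure, from 0 (fully open) to 1 (shut). A call has 1 to 5 rows; each row is the pose to reach, as a shift and turn from the pose commanded when the call began, along the tool's axes at that moment; what a row does not reach only later rows make up. A row lasts 1/12 s, in which the tool goes at most 41.7 mm and 7.16 degrees, less where a joint would pass 70% of its speed; a pose out of reach is approached as far as the arm can. A call with a gripper value outside its range is refused whole. The fingers move at their own pace and stop on an object; "grip_force" is the grip in N (left out, the last holds). Time passes only in rows, so rows that repeat a pose let the fingers close. It gives the time, the measured TCP pose, the force and the opening at its end, in the units of the state.
- bot.sense(): the state, without advancing time (a new reading comes with each control period).
- bot.grab_frame(name): name is "side" or "top"; returns the picture (480x640x3 uint8, red, green, blue); there is no depth.
- bot.get_calibration(name): a dict with "camera_matrix" (3x3 intrinsics, pixels), "k1" (the pictures are not rectified: a ray, as slopes to the right and down, at radius r is drawn at 1 + k1 r^2 times it, then the intrinsics apply), "R" (3x3) and "t" (3): a world point X has camera coordinates R X + t. Camera axes: x right, y down, z forward; pixel columns grow to the right and rows downward; lengths in mm; the calibration is good to about 2 mm. A picture is of the moment at which its call begins. get_calibration takes no time and is no camera call.
- bot.hand_in(): hands the job in, once; it reports no verdict.
The state is a dict: "time_s": time; "joints": joint angles; "joint_velocities": joint speeds; "joint_efforts": joint torques, N m; "position": TCP position; "ee_rot": TCP orientation; "ft_force": force on the tool from outside, world axes, zero at the start; "moment": the same for the moment, N m; "opening": finger opening in mm.
Only numpy, scipy, OpenCV 4.12 (cv2) and the standard library are available. Lean on these libraries where they do the work, as an engineer would, in place of code of your own. Each camera call takes 0.05 s, during which the arm holds its last target. There are 200 camera calls.

## Working session

There is one attempt and no reset: what is moved stays moved. The work goes in short steps, Python scripts to look and compute and a tool call to move; the robot and the scene stay as the last step left them, time stands still between calls to the robot, and variables do not carry over. Pictures are saved under pics/ and viewed, about 8 in all and at most 12, crops included, and the job is handed in when it is done.

Besides the shell and the picture viewer there is one more tool, called after "Request:" as name(argument=value, ...), one argument or row to a line, values as JSON. play_rows: Moves the arm, as the interface text tells. Its arguments: {"type":"object","properties":{"targets":{"type":"array"},"grip_force":{"type":"number"}},"required":["targets"]}

```bash
ls; mkdir -p pics; python3 - <<'E'
from bench import bot
import cv2
for n in("top","side"):
    f=bot.grab_frame(n); cv2.imwrite(f"pics/{n}0.png",f[:,:,::-1]); print(n,bot.get_calibration(n))
print(bot.sense())
E
```

```text
pics
top {'camera_matrix': array([[575.93898685,   0.        , 318.34327382],
       [  0.        , 575.93898685, 227.99228147],
       [  0.        ,   0.        ,   1.        ]]), 'k1': -0.020646687958138253, 'R': array([[ 2.49913639e-02, -9.99687273e-01, -8.87750389e-04],
       [-9.98678583e-01, -2.49262379e-02, -4.49418636e-02],
       [ 4.49056807e-02,  2.00973577e-03, -9.98989210e-01]]), 't': array([ -37.13549763,  559.99936469, 1611.76972272])}
side {'camera_matrix': array([[440.7981128 ,   0.        , 319.57612114],
       [  0.        , 440.7981128 , 239.48682297],
       [  0.        ,   0.        ,   1.        ]]), 'k1': -0.03964839211676019, 'R': array([[-0.94339325, -0.33098467,  0.02140864],
       [-0.22658294,  0.59599279, -0.77035886],
       [ 0.24221758, -0.73160218, -0.63725105]]), 't': array([527.13491463, 209.18692405, 950.1795686 ])}
{'time_s': 0.1, 'joints': array([ 1.23941702e+00,  3.51191543e-01,  1.65236427e+00, -3.96082884e-06,
        1.13908613e+00, -8.45955627e-02]), 'joint_velocities': array([-0.00072451, -0.00256104, -0.00087161,  0.00029086, -0.00042039,
       -0.00043572]), 'joint_efforts': array([ 4.53753933e-05, -5.06831253e+01, -2.91875285e+01, -9.89544787e-05,
        2.59656234e-03, -1.66609783e-05]), 'position': array([134.23433211, 533.06153168, 230.80563191]), 'ee_rot': array([[-3.37983492e-04,  2.44284630e-01,  9.69703514e-01],
       [-9.93376785e-04,  9.69703009e-01, -2.44284849e-01],
       [-9.99999449e-01, -1.04584521e-03, -8.50769289e-05]]), 'ft_force': array([-0.09914504, -0.86389409,  0.21910917]), 'moment': array([-0.02122345,  0.03938745,  0.05643179]), 'opening': 85.54386498754846}
```

View pics/top0.png

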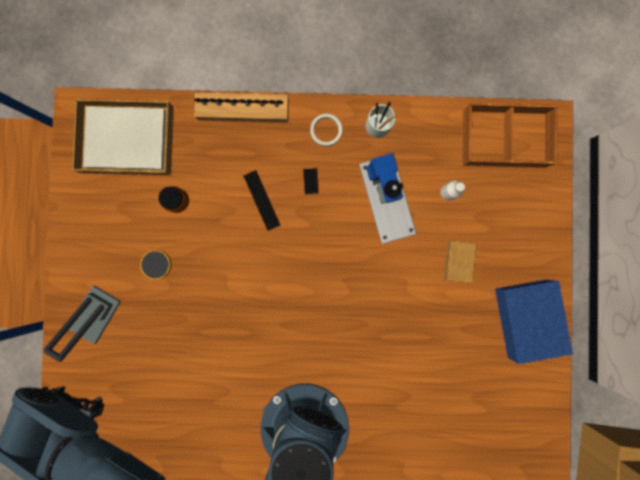

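View pics/side0.png

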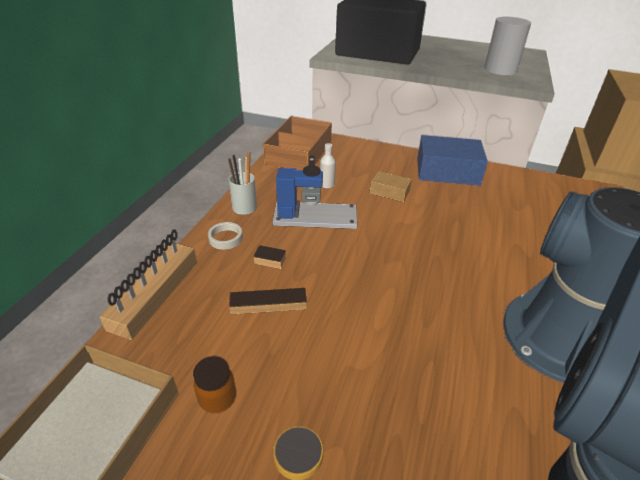

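```bash
cat > h.py <<'E'
from bench import bot
import cv2, numpy as np
def world(n,px,z):
    c=bot.get_calibration(n); R,t=c["R"],c["t"]
    u=cv2.undistortPoints(np.float64(px).reshape(-1,1,2),c["camera_matrix"],np.array([c["k1"],0,0,0,0]))[:,0]
    d=np.c_[u,np.ones(len(u))]@R; o=-R.T@t
    return o+d*((z-o[2])/d[:,2])[:,None]
def pix(n,X):
    c=bot.get_calibration(n)
    return cv2.projectPoints(np.float64(X).reshape(-1,1,3),cv2.Rodrigues(c["R"])[0],c["t"],c["camera_matrix"],np.array([c["k1"],0,0,0,0]))[0][:,0]
def rect(n,mask,z):
    """mask -> contour on plane z -> min area rect (centre,size,yaw of long axis)"""
    cs=cv2.findContours(mask.astype(np.uint8),cv2.RETR_EXTERNAL,cv2.CHAIN_APPROX_NONE)[0]
    cn=max(cs,key=cv2.contourArea)
    w=world(n,cn.reshape(-1,2),z)[:,:2].astype(np.float32)
    b=cv2.boxPoints(cv2.minAreaRect(w)); 
    e=[b[1]-b[0],b[2]-b[1]]; l=max(e,key=np.linalg.norm)
    return b.mean(0).round(1),sorted(round(float(np.linalg.norm(x)),1) for x in e),round(float(np.arctan2(l[1],l[0])%np.pi),4),b.round(0).tolist()
def roi(f,x0,x1,y0,y1):
    m=np.zeros(f.shape[:2],bool); m[y0:y1,x0:x1]=1; return m
E
python3 - <<'E'
from h import *
T=cv2.imread("pics/top0.png"); S=cv2.imread("pics/side0.png")
k=lambda f,v:f.max(2)<v
for v in(50,70): print("blk top",rect("top",k(T,v)&roi(T,235,290,160,240),30))
for v in(50,70): print("blk side",rect("side",k(S,v)&roi(S,220,315,280,315),30))
hs=cv2.cvtColor(T,cv2.COLOR_BGR2HSV); g=(hs[...,1]<70)&(hs[...,2]>100)&roi(T,350,422,145,250)
print("bed",rect("top",g,16))
hs=cv2.cvtColor(S,cv2.COLOR_BGR2HSV); g=(hs[...,1]<70)&(hs[...,2]>150)&roi(S,268,362,200,232)
print("bedside",rect("side",g,16))
a=cv2.resize(T[140:260,235:435],None,fx=4,fy=4,interpolation=cv2.INTER_CUBIC)
cv2.imwrite("pics/t1.png",a)
b=cv2.resize(S[135:235,255:375],None,fx=6,fy=6,interpolation=cv2.INTER_CUBIC)
cv2.imwrite("pics/s1.png",b)
E
```

```text
blk top (array([634.5, 138.1], dtype=float32), [34.3, 163.5], 0.4455, [[553.0, 118.0], [568.0, 87.0], [716.0, 158.0], [701.0, 189.0]])
blk top (array([634.6, 137.7], dtype=float32), [36.0, 166.1], 0.4433, [[552.0, 118.0], [567.0, 86.0], [717.0, 157.0], [702.0, 190.0]])Traceback (most recent call last):
  File "<stdin>", line 5, in <module>
  File "h.py", line 14, in rect
    cn=max(cs,key=cv2.contourArea)
ValueError: max() iterable argument is empty
```

```bash
python3 - <<'E'
from h import *
T=cv2.imread("pics/top0.png"); S=cv2.imread("pics/side0.png")
k=lambda f,v:f.max(2)<v
for v in(70,85): print("blk side",rect("side",k(S,v)&roi(S,220,315,280,315),30))
hs=cv2.cvtColor(T,cv2.COLOR_BGR2HSV); g=(hs[...,1]<70)&(hs[...,2]>100)&roi(T,350,422,145,250)
print("bed",rect("top",g,16))
hs=cv2.cvtColor(S,cv2.COLOR_BGR2HSV); g=(hs[...,1]<70)&(hs[...,2]>150)&roi(S,268,362,200,232)
print("bedside",rect("side",g,16))
kn=k(T,60)&roi(T,375,410,170,210); m=cv2.moments(kn.astype(np.uint8)); print("knob",world("top",[[m['m10']/m['m00'],m['m01']/m['m00']]],180))
a=cv2.resize(T[140:260,235:435],None,fx=4,fy=4,interpolation=cv2.INTER_CUBIC)
cv2.imwrite("pics/t1.png",a)
b=cv2.resize(S[135:235,255:375],None,fx=6,fy=6,interpolation=cv2.INTER_CUBIC)
cv2.imwrite("pics/s1.png",b)
E
```

```text
blk side (array([632.5, 141.5], dtype=float32), [41.0, 166.1], 0.4393, [[549.0, 125.0], [566.0, 88.0], [716.0, 158.0], [699.0, 195.0]])
blk side (array([632.3, 141.8], dtype=float32), [42.4, 167.0], 0.4467, [[548.0, 125.0], [566.0, 87.0], [717.0, 159.0], [698.0, 197.0]])
bed (array([ 648.7, -215. ], dtype=float32), [99.7, 232.9], 0.2963, [[523.0, -201.0], [552.0, -297.0], [775.0, -229.0], [746.0, -133.0]])
bedside (array([ 645.6, -206.7], dtype=float32), [117.1, 231.5], 0.2999, [[518.0, -185.0], [552.0, -297.0], [774.0, -228.0], [739.0, -117.0]])
knob [[ 658.32719842 -207.82492773  180.        ]]
```

View pics/t1.png

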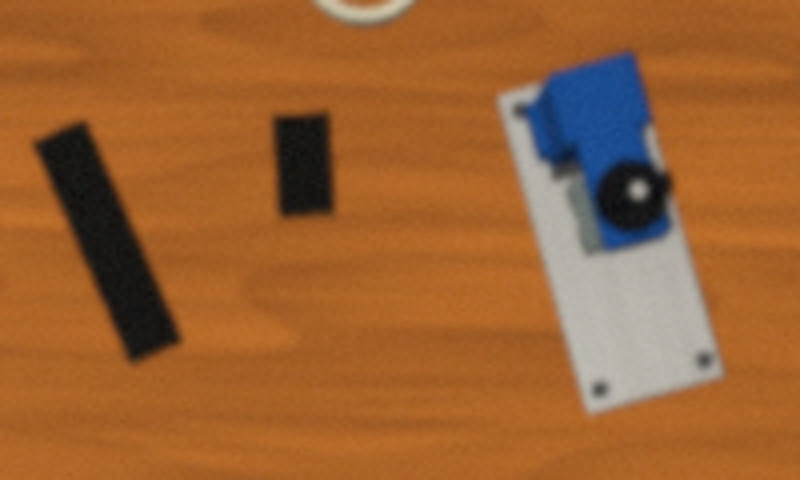

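View pics/s1.png

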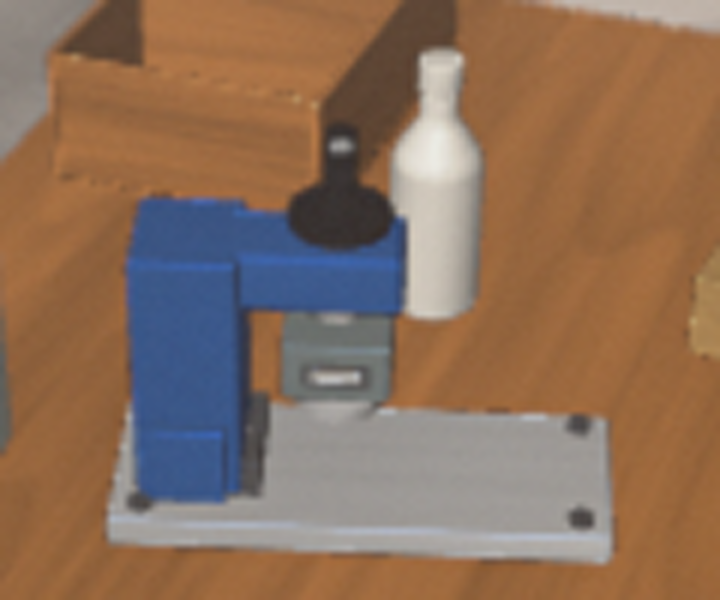

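The top crop shows the block at full-image pixel (262,200), the offcut at (311,181) and the clamp at (388,198), with its mouth toward the robot. The side crop shows the knob bar nearly end-on and the tab slot at about (311,198).

I estimate the clamp origin at about (660.7, -211.4) with yaw 0.298. The block is at about (634, 139) with yaw 0.443. I'm moving to a point above the block's near half.

Request:
play_rows(
  targets=[
    [0,-19,37,0,0,0,0],
    [0,-38,73,0,0,0,0],
    [0,-57,110,0,0,0,0],
    [0,-77,146,0,0,0,0],
    [0,-96,183,0,0,0,0],
  ],
  grip_force=30,
)

```text
time_s: 0.52
position: [289.1, 393.9, 231.1]
ee_rot: [[-0.0, 0.244, 0.97], [-0.0, 0.97, -0.244], [-1.0, -0.0, -0.0]]
ft_force: [1.0, -0.2, -0.5]
opening: 85.1
```

Request:
play_rows(
  targets=[
    [0,-19,37,0,0,0,0],
    [0,-38,73,0,0,0,0],
    [0,-57,110,0,0,0,0],
    [0,-77,146,0,0,0,0],
    [0,-96,183,0,0,0,0],
  ],
)

```text
time_s: 0.93
position: [443.3, 255.9, 231.2]
ee_rot: [[-0.0, 0.244, 0.97], [-0.0, 0.97, -0.244], [-1.0, -0.0, -0.0]]
ft_force: [-0.0, 0.6, 0.2]
opening: 85.2
```

Request:
play_rows(
  targets=[
    [0,-19,37,0,0,0,0],
    [0,-38,73,0,0,0,0],
    [0,-57,110,0,0,0,0],
    [0,-77,146,0,0,0,0],
    [0,-95,183,0,0,0,0],
  ],
)

```text
time_s: 1.35
position: [597.6, 119.0, 231.0]
ee_rot: [[-0.001, 0.245, 0.97], [-0.0, 0.97, -0.245], [-1.0, -0.0, -0.001]]
ft_force: [-0.2, 0.2, -0.4]
opening: 85.3
```

Request:
play_rows(
  targets=[
    [20,0,0,-7,0,0,0],
    [40,0,0,-14,0,0,0],
    [60,0,0,-21,0,0,0],
    [80,0,0,-28,0,0,0],
    [100,0,0,-35,0,0,0],
  ],
)

```text
time_s: 1.77
position: [596.3, 120.8, 130.0]
ee_rot: [[-0.001, -0.362, 0.932], [-0.0, 0.932, 0.362], [-1.0, 0.0, -0.001]]
ft_force: [0.7, 0.4, 0.5]
opening: 85.0
```

```bash
cat >> h.py <<'E'
def need(p,yaw=None):
    s=bot.sense(); R=s["ee_rot"]; d=R.T@(np.array(p)-s["position"])
    y=np.arctan2(R[1,2],R[0,2]); 
    print("t",round(s["time_s"],2),"pos",s["position"].round(1),"yaw",round(y,4),"tilt",R[:2,0].round(4),"shift",d.round(1),
      "turn_x",None if yaw is None else round(float(-np.degrees(yaw-y)),2),"F",s["ft_force"].round(1),"M",s["moment"].round(2),"open",round(s["opening"],1),"j6",s["joints"][5].round(2))
E
python3 -c "
from h import *
need([596,121,-1],.443)"
```

```text
t 1.77 pos [596.3 120.8 130. ] yaw 0.3699 tilt [-0.0007 -0.0001] shift [ 1.31e+02  3.00e-01 -1.00e-01] turn_x -4.19 F [0.7 0.4 0.5] M [-0.01  0.02 -0.02] open 85.0 j6 -1.82
```

Request:
play_rows(
  targets=[
    [35,0,0,-4.2,0,0,0],
    [70,0,0,-4.2,0,0,0],
    [100,0,0,-4.2,0,0,0],
    [120,0,0,-4.2,0,0,0],
    [130,0,0,-4.2,0,0,0],
  ],
)

```text
time_s: 2.18
position: [594.8, 120.7, -1.9]
ee_rot: [[-0.005, -0.424, 0.906], [-0.001, 0.906, 0.424], [-1.0, 0.001, -0.004]]
ft_force: [0.4, -1.3, 0.4]
opening: 85.5
```

Request:
play_rows(
  targets=[
    [0,0,0,0,0,0,0.3],
    [0,0,0,0,0,0,0.4],
    [0,0,0,0,0,0,0.5],
    [0,0,0,0,0,0,0.7],
    [0,0,0,0,0,0,0.7],
  ],
)

```text
time_s: 2.6
position: [597.7, 121.0, 3.0]
ee_rot: [[0.003, -0.424, 0.906], [0.0, 0.906, 0.424], [-1.0, -0.001, 0.003]]
ft_force: [-1.2, -0.6, 7.0]
opening: 39.4
```

Request:
play_rows(
  targets=[
    [0,0,0,0,0,0,0.7],
    [0,0,0,0,0,0,0.7],
    [0,0,0,0,0,0,0.7],
  ],
)

```text
time_s: 2.85
position: [597.7, 121.0, 3.0]
ee_rot: [[0.003, -0.424, 0.906], [0.0, 0.906, 0.424], [-1.0, -0.001, 0.003]]
ft_force: [-1.1, -0.7, 8.0]
opening: 39.7
```

```bash
python3 -c "
from h import *
need([596,121,-1],.443)"
```

```text
t 2.85 pos [597.7 121.    3. ] yaw 0.4374 tilt [0.0028 0.0003] shift [ 4.   0.7 -1.5] turn_x -0.32 F [-1.1 -0.7  8. ] M [-0.05  0.21 -0.04] open 39.7 j6 -1.88
```

Request:
play_rows(
  targets=[
    [-7,0,0,0,0,0,0.35],
    [-7,0,0,0,0,0,0.35],
    [-7,0,0,0,0,0,0.7],
    [-7,0,0,0,0,0,0.7],
    [-7,0,0,0,0,0,0.7],
  ],
)

```text
time_s: 3.27
position: [596.8, 120.9, 8.9]
ee_rot: [[0.001, -0.423, 0.906], [0.0, 0.906, 0.423], [-1.0, -0.0, 0.001]]
ft_force: [-1.4, 0.1, 7.7]
opening: 39.2
```

Request:
play_rows(
  targets=[
    [0,0,0,0,0,0,0.7],
    [0,0,0,0,0,0,0.7],
    [-20,0,0,0,0,0,0.7],
    [-40,0,0,0,0,0,0.7],
    [-60,0,0,0,0,0,0.7],
  ],
)

```text
time_s: 3.68
position: [596.0, 120.8, 68.5]
ee_rot: [[-0.002, -0.424, 0.906], [-0.0, 0.906, 0.424], [-1.0, 0.0, -0.002]]
ft_force: [0.1, -0.5, -1.5]
opening: 39.3
```

```bash
python3 - <<'E'
from h import *
f=bot.grab_frame("side"); cv2.imwrite("pics/s2.png",cv2.resize(f[220:370,180:380,::-1],None,fx=4,fy=4))
c,s=np.cos(.298),np.sin(.298)
need([660.7-157*c,-211.4-157*s,75],.298)
E
```

```text
t 3.73 pos [598.1 121.1  72.6] yaw 0.4375 tilt [0.0041 0.0005] shift [  -2.9 -305.9 -239.7] turn_x 7.99 F [3.6 0.4 2.3] M [ 0.06 -0.14 -0.03] open 40.0 j6 -1.88
```

View pics/s2.png

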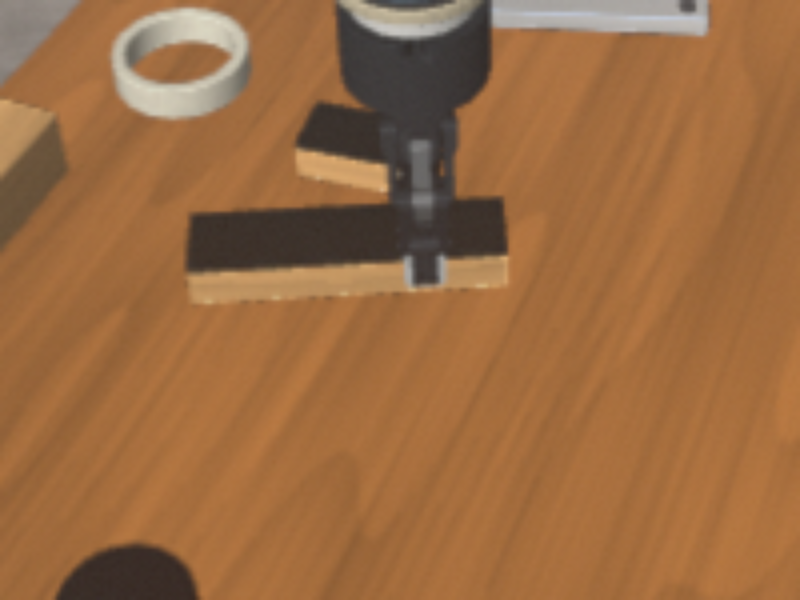

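The side crop shows the block held level in the jaws at about (430,200) in the crop, with the lino up. I'll back it off along the block axis before moving it across to the clamp mouth.

Request:
play_rows(
  targets=[
    [0,0,-40,0,0,0,0.7],
    [0,0,-80,0,0,0,0.7],
    [0,-15,-118,0,0,0,0.7],
    [0,-35,-153,0,0,0,0.7],
    [0,-57,-186,0,0,0,0.7],
  ],
)

```text
time_s: 4.15
position: [450.0, -10.1, 68.0]
ee_rot: [[-0.001, -0.425, 0.905], [0.0, 0.905, 0.425], [-1.0, 0.0, -0.001]]
ft_force: [0.6, -0.0, -1.1]
opening: 39.3
```

Request:
play_rows(
  targets=[
    [0,-35,-20,0,0,0,0.7],
    [0,-71,-40,0,0,0,0.7],
    [0,-108,-54,0,0,0,0.7],
    [0,-149,-54,0,0,0,0.7],
    [0,-190,-54,0,0,0,0.7],
  ],
)

```text
time_s: 4.57
position: [483.3, -206.6, 68.1]
ee_rot: [[-0.001, -0.423, 0.906], [0.0, 0.906, 0.423], [-1.0, 0.001, -0.0]]
ft_force: [2.0, 0.7, -0.8]
opening: 39.9
```

Request:
play_rows(
  targets=[
    [0,-30,0,2,0,0,0.7],
    [0,-50,0,4,0,0,0.7],
    [0,-59,0,6,0,0,0.7],
    [0,-59,0,8,0,0,0.7],
    [0,-59,0,8,0,0,0.7],
  ],
)

```text
time_s: 4.98
position: [508.5, -258.3, 67.6]
ee_rot: [[-0.001, -0.291, 0.957], [0.0, 0.957, 0.291], [-1.0, 0.001, -0.001]]
ft_force: [-0.2, 0.2, -1.0]
opening: 39.4
```

```bash
python3 - <<'E'
from h import *
c,s=np.cos(.298),np.sin(.298)
need([660.7-157*c,-211.4-157*s,26],.298)
for n in("side","top"):
    f=bot.grab_frame(n); cv2.imwrite(f"pics/{n}3.png",f[:,:,::-1])
S=cv2.imread("pics/side3.png")[130:290,230:430]; T=cv2.imread("pics/top3.png")[140:300,310:510]
cv2.imwrite("pics/st3.png",np.hstack([cv2.resize(S,None,fx=2,fy=2),cv2.resize(T,None,fx=2,fy=2)]))
E
```

```text
t 4.98 pos [ 508.5 -258.3   67.6] yaw 0.2954 tilt [-0.0007  0.0004] shift [41.6  0.2  2.3] turn_x -0.15 F [-0.2  0.2 -1. ] M [-0.    0.    0.02] open 39.4 j6 -2.42
```

View pics/st3.png

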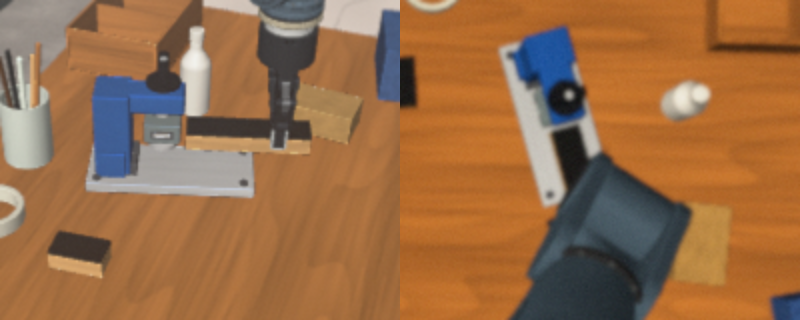

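```bash
python3 - <<'E'
from h import *
T=cv2.imread("pics/top3.png"); T0=cv2.imread("pics/top0.png")
O=np.array([660.7,-211.4]);c,s=np.cos(.298),np.sin(.298);A=np.array([[c,s],[-s,c]])
z=67.6-8.9+30
m=(T.max(2)<70)&roi(T,380,410,200,235)
for r in range(204,228,4):
    x=np.where(m[r])[0]
    if len(x): print(r,x.min(),x.max(),((world("top",[[x.min(),r],[x.max(),r]],z)[:,:2]-O)@A.T).round(1).tolist())
S=cv2.imread("pics/side3.png"); m=(S.max(2)<85)&roi(S,322,365,185,205)
# side: lino far/near edges
r=rect("side",m,z); print(r, [(A@(np.array(p)-O)).round(1).tolist() for p in r[3]])
hs=cv2.cvtColor(T0,cv2.COLOR_BGR2HSV)
print("carton",world("top",[[448,242],[475,242],[446,281],[473,282]],45).round(0).tolist())
for v in(40,60):
  kn=(T0.max(2)<v)&roi(T0,375,410,170,210); x=np.where(kn); print("knob",x[1].min(),x[1].max(),x[0].min(),x[0].max())
  print(pix("top",[[660.7,-211.4,152],[660.7,-211.4,186]]))
E
```

```text
204 393 398 [[-35.5, -0.9], [-39.1, -13.9]]
208 387 399 [[-41.5, 17.6], [-50.3, -13.5]]
212 388 400 [[-52.7, 18.0], [-61.4, -13.1]]
216 389 402 [[-63.8, 18.4], [-73.2, -15.4]]
220 390 409 [[-74.8, 18.7], [-88.6, -30.5]]
224 391 409 [[-85.9, 19.1], [-99.0, -27.6]]
(array([ 571.3, -231.7], dtype=float32), [43.5, 110.4], 0.2987, [[512.0, -227.0], [525.0, -269.0], [630.0, -236.0], [618.0, -195.0]]) [[-146.7, 28.7], [-146.6, -15.2], [-36.6, -14.5], [-36.0, 28.2]]
carton [[529.0, -382.0, 45.0], [531.0, -457.0, 45.0], [422.0, -378.0, 45.0], [421.0, -453.0, 45.0]]
knob 385 401 182 196
[[392.01670706 188.79673942]
 [393.72259953 187.27833889]]
knob 376 401 178 197
[[392.01670706 188.79673942]
 [393.72259953 187.27833889]]
```

Request:
play_rows(
  targets=[
    [10,-1,0,0,0,0,0.7],
    [20,-2.5,0,0,0,0,0.7],
    [30,-2.5,0,0,0,0,0.7],
    [37,-2.5,0,0,0,0,0.7],
    [38,-2.5,0,0,0,0,0.7],
  ],
)

```text
time_s: 5.5
position: [508.6, -259.7, 28.2]
ee_rot: [[-0.003, -0.294, 0.956], [0.002, 0.956, 0.294], [-1.0, 0.002, -0.002]]
ft_force: [0.2, 0.4, -2.3]
opening: 39.4
```

Request:
play_rows(
  targets=[
    [1,0,0,0,0,0,0.7],
    [2,0,0,0,0,0,0.7],
    [3,0,0,0,0,0,0.7],
    [3,0,0,0,0,0,0.7],
  ],
)

```text
time_s: 5.83
position: [509.6, -260.4, 27.5]
ee_rot: [[0.0, -0.293, 0.956], [-0.0, 0.956, 0.293], [-1.0, -0.0, 0.0]]
ft_force: [1.0, 1.5, -0.8]
opening: 39.4
```

Request:
play_rows(
  targets=[
    [1,0,0,0,0,0,0.7],
    [2,0,0,0,0,0,0.7],
    [2,0,0,0,0,0,0.7],
  ],
)

```text
time_s: 6.08
position: [509.5, -260.3, 25.2]
ee_rot: [[0.0, -0.293, 0.956], [-0.0, 0.956, 0.293], [-1.0, -0.0, 0.0]]
ft_force: [-0.6, 0.3, -1.5]
opening: 39.5
```

Request:
play_rows(
  targets=[
    [0.5,0,0,0,0,0,0.7],
    [1,0,0,0,0,0,0.7],
    [1.5,0,0,0,0,0,0.7],
    [1.5,0,0,0,0,0,0.7],
  ],
)

```text
time_s: 6.42
position: [509.5, -260.4, 24.7]
ee_rot: [[0.0, -0.293, 0.956], [-0.0, 0.956, 0.293], [-1.0, -0.0, -0.0]]
ft_force: [-5.9, 1.1, 11.6]
opening: 39.4
```

```bash
python3 - <<'E'
from h import *
c,s=np.cos(.298),np.sin(.298)
need([660.7-92*c,-211.4-92*s,24],.298)
E
```

```text
t 6.42 pos [ 509.5 -260.4   24.7] yaw 0.2978 tilt [ 0.     -0.0001] shift [ 0.7  2.5 66.9] turn_x -0.01 F [-5.9  1.1 11.6] M [0.38 0.69 0.06] open 39.4 j6 -2.42
```

Request:
play_rows(
  targets=[
    [-1,0,0,0,0,0,0.7],
    [-1,0,8,0,0,0,0.7],
    [-1,0,18,0,0,0,0.7],
    [-1,0,28,0,0,0,0.7],
    [-1,0,38,0,0,0,0.7],
  ],
  grip_force=25,
)

```text
time_s: 6.83
position: [547.1, -248.9, 24.9]
ee_rot: [[0.0, -0.294, 0.956], [-0.0, 0.956, 0.294], [-1.0, -0.0, -0.0]]
ft_force: [-3.3, -1.9, 3.8]
opening: 39.6
```

Request:
play_rows(
  targets=[
    [0,0,6,0,0,0,0.7],
    [0,0,11,0,0,0,0.7],
    [0,0,14,0,0,0,0.7],
    [0,0,16,0,0,0,0.7],
    [0,0,16,0,0,0,0.7],
  ],
)

```text
time_s: 7.25
position: [562.1, -244.2, 24.9]
ee_rot: [[0.001, -0.294, 0.956], [-0.0, 0.956, 0.294], [-1.0, -0.0, 0.001]]
ft_force: [-0.1, 1.5, 4.0]
opening: 39.3
```

```bash
python3 - <<'E'
from h import *
c,s=np.cos(.298),np.sin(.298)
need([660.7-92*c,-211.4-92*s,24],.298)
for n in("side","top"):
    f=bot.grab_frame(n); cv2.imwrite(f"pics/{n}4.png",f[:,:,::-1])
S=cv2.imread("pics/side4.png")[150:240,255:385]
cv2.imwrite("pics/st4.png",cv2.resize(S,None,fx=6,fy=6,interpolation=cv2.INTER_CUBIC))
E
```

```text
t 7.25 pos [ 562.1 -244.2   24.9] yaw 0.2982 tilt [ 0.0006 -0.0002] shift [ 0.9  2.4 11.9] turn_x 0.01 F [-0.1  1.5  4. ] M [ 0.2  -0.03  0.  ] open 39.3 j6 -2.36
```

View pics/st4.png

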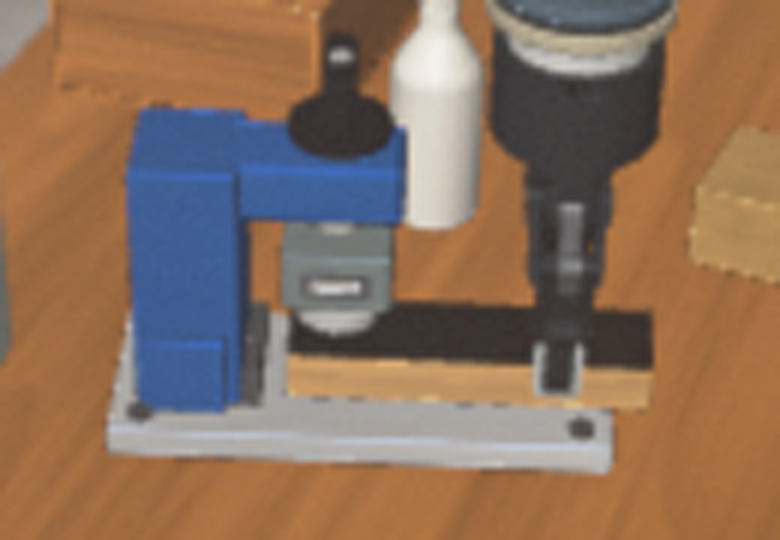

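The block lies flat on the bed under the foot, with its end at crop x 288. The stop face is at about x 262, so the gap is about 12 mm. I'll close it slowly.

Request:
play_rows(
  targets=[
    [0,0,3,0,0,0,0.7],
    [0,0,5,0,0,0,0.7],
    [0,0,7,0,0,0,0.7],
    [0,0,8.5,0,0,0,0.7],
    [0,0,9,0,0,0,0.7],
  ],
)

```text
time_s: 7.77
position: [569.7, -242.0, 25.0]
ee_rot: [[-0.001, -0.293, 0.956], [-0.0, 0.956, 0.293], [-1.0, -0.0, -0.001]]
ft_force: [-4.9, -1.6, 6.8]
opening: 39.3
```

Request:
play_rows(
  targets=[
    [0,0,0.5,0,0,0,0.7],
    [0,0,1,0,0,0,0.7],
    [0,0,1.5,0,0,0,0.7],
    [0,0,2,0,0,0,0.7],
    [0,0,2,0,0,0,0.7],
  ],
)

```text
time_s: 8.18
position: [571.5, -241.4, 24.9]
ee_rot: [[-0.001, -0.293, 0.956], [-0.0, 0.956, 0.293], [-1.0, -0.0, -0.001]]
ft_force: [-3.1, -0.5, 6.3]
opening: 39.3
```

Request:
play_rows(
  targets=[
    [0,0,0.5,0,0,0,0.7],
    [0,0,1,0,0,0,0.7],
    [0,0,1.5,0,0,0,0.7],
    [0,0,1.5,0,0,0,0.7],
  ],
)

```text
time_s: 8.52
position: [572.9, -241.0, 24.9]
ee_rot: [[-0.001, -0.293, 0.956], [-0.0, 0.956, 0.293], [-1.0, -0.0, -0.001]]
ft_force: [-4.4, -0.1, 5.8]
opening: 39.7
```

Request:
play_rows(
  targets=[
    [0,0,0.5,0,0,0,0.7],
    [0,0,1,0,0,0,0.7],
    [0,0,1,0,0,0,0.7],
  ],
)

```text
time_s: 8.77
position: [573.7, -240.8, 24.9]
ee_rot: [[-0.001, -0.293, 0.956], [-0.0, 0.956, 0.293], [-1.0, 0.0, -0.001]]
ft_force: [-5.6, -0.9, 6.4]
opening: 39.0
```

Request:
play_rows(
  targets=[
    [0,0,0.5,0,0,0,0.7],
    [0,0,1,0,0,0,0.7],
    [0,0,1,0,0,0,0.7],
  ],
)

```text
time_s: 9.02
position: [573.7, -240.8, 24.9]
ee_rot: [[-0.003, -0.294, 0.956], [-0.0, 0.956, 0.294], [-1.0, 0.001, -0.003]]
ft_force: [-10.8, -3.7, 10.7]
opening: 39.4
```

The arm has stalled at x = 573.7 and the force has risen to 11 N, so the block is at the stop. I'm releasing and rising.

Request:
play_rows(
  targets=[
    [0,0,-0.5,0,0,0,0.7],
    [-0.5,0,-0.5,0,0,0,0.3],
    [-1,0,-1,0,0,0,0],
    [-1,0,-1,0,0,0,0],
    [-10,0,-1,0,0,0,0],
  ],
)

```text
time_s: 9.43
position: [573.3, -240.0, 33.5]
ee_rot: [[-0.002, -0.293, 0.956], [0.001, 0.956, 0.293], [-1.0, 0.002, -0.002]]
ft_force: [-1.2, 0.9, -0.1]
opening: 84.3
```

Request:
play_rows(
  targets=[
    [-40,0,-5,0,0,0,0],
    [-80,0,-10,0,0,0,0],
    [-120,0,-20,0,0,0,0],
    [-160,0,-30,0,0,0,0],
    [-190,0,-30,0,0,0,0],
  ],
)

```text
time_s: 9.85
position: [544.6, -249.8, 229.0]
ee_rot: [[0.002, -0.293, 0.956], [-0.001, 0.956, 0.293], [-1.0, -0.002, 0.002]]
ft_force: [0.7, -0.1, -0.4]
opening: 85.3
```

```bash
python3 - <<'E'
from h import *
c,s=np.cos(.298),np.sin(.298);O=np.array([660.7,-211.4]);A=np.array([[c,s],[-s,c]])
need([660.7,-211.4,220],.298)
for n in("side","top"):
    f=bot.grab_frame(n); cv2.imwrite(f"pics/{n}5.png",f[:,:,::-1])
S=cv2.imread("pics/side5.png");T=cv2.imread("pics/top5.png")
m=(S.max(2)<85)&roi(S,300,375,180,214)
r=rect("side",m,46); print(r,[(A@(np.array(p)-O)).round(1).tolist() for p in r[3]])
# side cam heading & knob
C=bot.get_calibration("side"); o=-C["R"].T@C["t"]; d=O-o[:2]; print("view heading",np.arctan2(d[1],d[0]),"cam",o)
print("expected knob px",pix("side",[[*O,148],[*O,156],[*O,186]]).round(1).tolist())
a=cv2.resize(S[150:240,255:385],None,fx=4,fy=4,interpolation=cv2.INTER_CUBIC);b=cv2.resize(S[150:180,290:330],None,fx=9,fy=12,interpolation=cv2.INTER_CUBIC)
t=cv2.resize(T[165:215,360:410],None,fx=5,fy=5,interpolation=cv2.INTER_CUBIC)
W=np.zeros((600,800,3),np.uint8); W[:360,:520]=a; W[:250,540:790]=t; 
b=cv2.resize(S[155:182,290:330],None,fx=8,fy=8,interpolation=cv2.INTER_CUBIC); W[380:380+216,:320]=b
cv2.imwrite("pics/st5.png",W)
E
```

```text
t 9.85 pos [ 544.6 -249.8  229. ] yaw 0.2974 tilt [ 0.0023 -0.0015] shift [  9.2   2.7 122.2] turn_x -0.03 F [ 0.7 -0.1 -0.4] M [ 0.01  0.01 -0.05] open 85.3 j6 -2.38
(array([ 610.6, -222.2], dtype=float32), [43.9, 164.0], 0.2868, [[526.0, -224.0], [538.0, -267.0], [695.0, -220.0], [683.0, -178.0]]) [[-132.5, 27.5], [-133.6, -17.1], [30.3, -18.3], [31.1, 25.4]]
view heading -1.2235114050929472 cam [314.54350989 744.95312033 755.36668506]
expected knob px [[310.9, 171.6], [310.9, 169.0], [311.0, 158.9]]
```

View pics/st5.png

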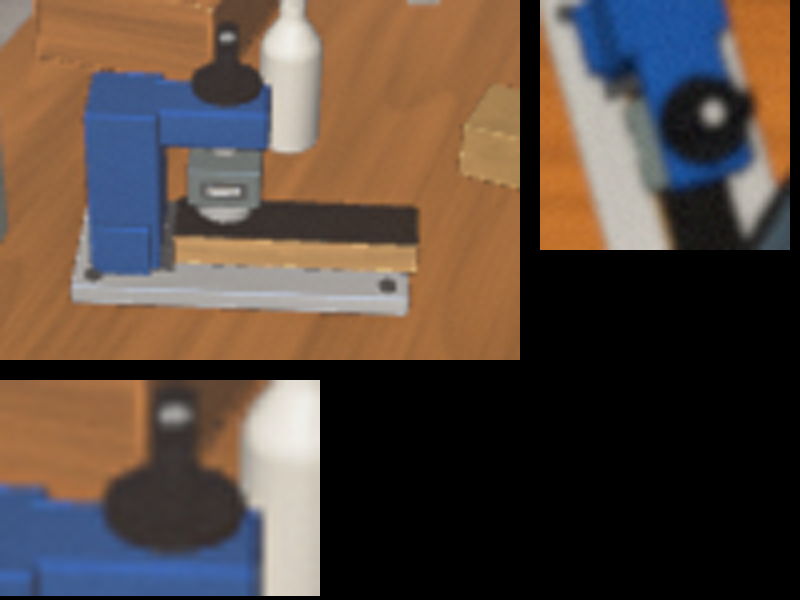

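The block is home and square. The bar is viewed end-on along heading -1.22, and its white top dot gives the knob axis at about (660, -213). I'm moving over the knob and turning the jaws across the bar.

Request:
play_rows(
  targets=[
    [0,0.3,30,7,0,0,0],
    [0,0.6,60,14,0,0,0],
    [0,0.9,90,21,0,0,0],
    [0,1.3,115,28,0,0,0],
    [0,1.3,121.3,35,0,0,0],
  ],
  grip_force=20,
)

```text
time_s: 10.37
position: [663.4, -210.6, 223.7]
ee_rot: [[-0.0, 0.312, 0.95], [0.001, 0.95, -0.312], [-1.0, 0.001, -0.0]]
ft_force: [-0.5, -0.5, 0.3]
opening: 85.5
```

Request:
play_rows(
  targets=[
    [0,0,0,7,0,0,0],
    [0,0,0,14,0,0,0],
    [0,0,0,21,0,0,0],
    [0,0,0,28,0,0,0],
    [0,0,0,35,0,0,0],
  ],
)

```text
time_s: 10.78
position: [660.8, -212.1, 224.1]
ee_rot: [[-0.001, 0.802, 0.598], [0.001, 0.598, -0.802], [-1.0, -0.0, -0.001]]
ft_force: [-0.0, -0.9, 0.2]
opening: 85.4
```

Request:
play_rows(
  targets=[
    [0,0,0,7,0,0,0],
    [0,0,0,14,0,0,0],
    [0,0,0,17,0,0,0],
    [0,0,0,17,0,0,0],
    [0,0,0,17,0,0,0],
  ],
)

```text
time_s: 11.2
position: [660.8, -212.3, 224.3]
ee_rot: [[-0.001, 0.939, 0.345], [0.0, 0.345, -0.939], [-1.0, -0.001, -0.001]]
ft_force: [0.5, -1.1, -0.5]
opening: 85.1
```

```bash
python3 - <<'E'
from h import *
need([660.3,-213,163],-1.22)
E
```

```text
t 11.2 pos [ 660.8 -212.3  224.3] yaw -1.2184 tilt [-0.0007  0.0003] shift [61.3 -0.7  0.5] turn_x 0.09 F [ 0.5 -1.1 -0.5] M [-0.03  0.01 -0.06] open 85.1 j6 -0.73
```

Request:
play_rows(
  targets=[
    [25,-0.7,0.5,0,0,0,0],
    [45,-0.7,0.5,0,0,0,0],
    [58,-0.7,0.5,0,0,0,0.2],
    [60,-0.7,0.5,0,0,0,0.5],
    [60,-0.7,0.5,0,0,0,0.7],
  ],
)

```text
time_s: 11.62
position: [660.3, -213.1, 164.2]
ee_rot: [[-0.001, 0.939, 0.344], [0.001, 0.344, -0.939], [-1.0, -0.001, -0.001]]
ft_force: [-0.4, -0.4, -0.4]
opening: 51.6
```

Request:
play_rows(
  targets=[
    [0,0,0,0,0,0,0.9],
    [0,0,0,0,0,0,0.95],
    [0,0,0,0,0,0,0.95],
    [0,0,0,0,0,0,0.95],
  ],
)

```text
time_s: 11.95
position: [660.2, -213.7, 166.2]
ee_rot: [[-0.0, 0.939, 0.343], [-0.001, 0.343, -0.939], [-1.0, -0.0, 0.001]]
ft_force: [-5.7, -1.3, 7.3]
opening: 13.3
```

```bash
python3 - <<'E'
from h import *
need([660.3,-213,163],-1.22)
E
```

```text
t 11.95 pos [ 660.2 -213.7  166.2] yaw -1.2208 tilt [-0.     -0.0009] shift [ 3.2  0.3 -0.6] turn_x -0.05 F [-5.7 -1.3  7.3] M [-0.12  0.94 -0.1 ] open 13.3 j6 -0.73
```

Request:
play_rows(
  targets=[
    [-2,-1,0,0,0,0,0.8],
    [-3.5,-1,0,0,0,0,0.8],
    [-3.5,-1,0,0,0,0,0.95],
    [-3.5,-1,0,0,0,0,0.95],
    [-3.5,-1,0,0,0,0,0.95],
  ],
)

```text
time_s: 12.37
position: [660.0, -213.7, 169.4]
ee_rot: [[0.002, 0.939, 0.343], [-0.0, 0.343, -0.939], [-1.0, 0.001, 0.001]]
ft_force: [-1.4, 0.7, 6.4]
opening: 13.5
```

Request:
play_rows(
  targets=[
    [0,0,0,3,0,0,0.95],
    [0,0,0,6,0,0,0.95],
    [0,0,0,9,0,0,0.95],
    [0,0,0,12,0,0,0.95],
    [0,0,0,15,0,0,0.95],
  ],
)

```text
time_s: 12.78
position: [660.0, -213.6, 169.4]
ee_rot: [[0.002, 0.996, 0.086], [-0.001, 0.086, -0.996], [-1.0, 0.002, 0.001]]
ft_force: [-1.1, 0.8, 6.5]
opening: 13.0
```

```bash
python3 - <<'E'
from h import *
need([660.3,-213,166],-1.22)
E
```

```text
t 12.78 pos [ 660.  -213.6  169.4] yaw -1.4846 tilt [ 0.0016 -0.0007] shift [ 3.4  0.3 -0.6] turn_x -15.16 F [-1.1  0.8  6.5] M [0.17 0.17 0.15] open 13.0 j6 -0.47
```

Request:
play_rows(
  targets=[
    [0,0,0,6,0,0,0.95],
    [0,0,0,12,0,0,0.95],
    [0,0,0,18,0,0,0.95],
    [0,0,0,24,0,0,0.95],
    [0,0,0,30,0,0,0.95],
  ],
)

```text
time_s: 13.2
position: [660.1, -213.6, 169.4]
ee_rot: [[0.002, 0.905, -0.426], [-0.001, -0.426, -0.905], [-1.0, 0.002, -0.0]]
ft_force: [-1.2, 1.2, 6.3]
opening: 13.7
```

Request:
play_rows(
  targets=[
    [0,0,0,6,0,0,0.95],
    [0,0,0,12,0,0,0.95],
    [0,0,0,18,0,0,0.95],
    [0,0,0,24,0,0,0.95],
    [0,0,0,30,0,0,0.95],
  ],
)

```text
time_s: 13.62
position: [660.2, -213.7, 169.4]
ee_rot: [[0.002, 0.571, -0.821], [-0.001, -0.821, -0.571], [-1.0, 0.002, -0.001]]
ft_force: [0.9, -0.1, 6.3]
opening: 13.3
```

Request:
play_rows(
  targets=[
    [0,0,0,5,0,0,0.95],
    [0,0,0,10,0,0,0.95],
    [0,0,0,15,0,0,0.95],
    [0,0,0,20,0,0,0.95],
    [0,0,0,24,0,0,0.95],
  ],
)

```text
time_s: 14.03
position: [660.2, -213.7, 169.4]
ee_rot: [[0.002, 0.188, -0.982], [-0.001, -0.982, -0.188], [-1.0, 0.001, -0.002]]
ft_force: [1.3, 0.3, 5.6]
opening: 13.2
```

```bash
cat >> h.py <<'E'
def tab(name):
    """save side view; bright pixels beyond the slot region = tab; print their count"""
    S=bot.grab_frame("side")[:,:,::-1]; cv2.imwrite(f"pics/{name}.png",S)
    r=S[186:212,298:326]; hs=cv2.cvtColor(np.ascontiguousarray(r),cv2.COLOR_BGR2HSV)
    m=(hs[...,1]<45)&(hs[...,2]>165); ys,xs=np.where(m)
    d=None
    import os
    if os.path.exists("pics/ref.png"):
        d=int((cv2.absdiff(np.ascontiguousarray(r),np.ascontiguousarray(cv2.imread("pics/ref.png")[186:212,298:326])).max(2)>40).sum())
    print(name,"bright",m.sum(),(ys.min()+186,ys.max()+186,xs.min()+298,xs.max()+298) if len(ys) else "","diff",d)
E
python3 - <<'E'
from h import *
need([660.3,-213,166],-1.22); tab("ref")
S=cv2.imread("pics/ref.png"); cv2.imwrite("pics/ref_c.png",cv2.resize(S[130:220,260:360],None,fx=6,fy=6,interpolation=cv2.INTER_CUBIC))
E
```

```text
t 14.03 pos [ 660.2 -213.7  169.4] yaw -2.9527 tilt [ 0.0022 -0.0009] shift [ 3.4 -0.7 -0.2] turn_x -99.28 F [1.3 0.3 5.6] M [-0.03 -0.01  0.16] open 13.2 j6 1.0
ref bright 43 (np.int64(186), np.int64(206), np.int64(306), np.int64(325)) diff 0
```

View pics/ref_c.png

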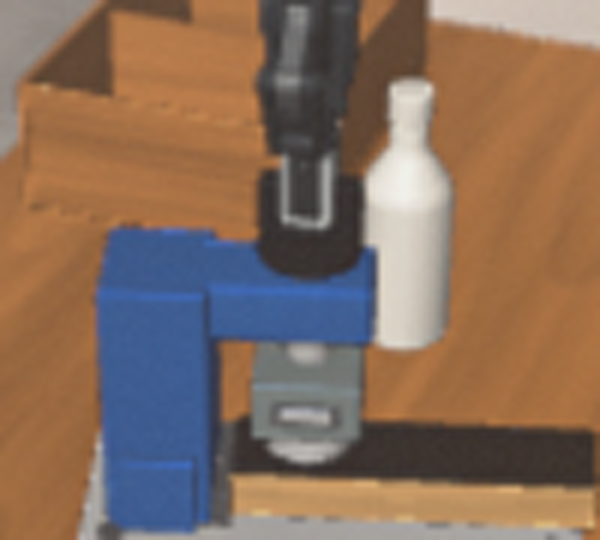

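Request:
play_rows(
  targets=[
    [0,0,0,5,0,0,0.95],
    [0,0,0,10,0,0,0.95],
    [0,0,0,15,0,0,0.95],
    [0,0,0,20,0,0,0.95],
    [0,0,0,25,0,0,0.95],
  ],
)

```text
time_s: 14.5
position: [660.3, -213.8, 169.4]
ee_rot: [[0.002, -0.245, -0.97], [-0.001, -0.97, 0.245], [-1.0, 0.0, -0.002]]
ft_force: [-0.1, -1.2, 5.8]
opening: 13.4
```

```bash
python3 - <<'E'
from h import *
need([660.3,-213,166],-1.22); tab("a1")
O=np.array([660.7,-211.4]);c,s=np.cos(.298),np.sin(.298)
for d in(31,51,66):
  print(d,pix("side",[[*(O+np.array([-s*d+c*w,c*d+s*w])),82] for w in(-12,0,12)]).round(1).tolist())
E
```

```text
t 14.5 pos [ 660.3 -213.8  169.4] yaw 2.8944 tilt [ 0.0023 -0.0011] shift [ 3.4 -0.8  0.2] turn_x 235.74 F [-0.1 -1.2  5.8] M [-0.03 -0.03  0.2 ] open 13.4 j6 1.44
a1 bright 48 (np.int64(186), np.int64(206), np.int64(306), np.int64(325)) diff 13
31 [[314.5, 198.9], [310.1, 198.7], [305.6, 198.6]]
51 [[314.1, 203.2], [309.6, 203.0], [305.1, 202.8]]
66 [[313.9, 206.4], [309.3, 206.2], [304.8, 206.0]]
```

Request:
play_rows(
  targets=[
    [0,0,0,4,0,0,0.95],
    [0,0,0,8,0,0,0.95],
    [0,0,0,12,0,0,0.95],
    [0,0,0,15,0,0,0.95],
  ],
)

```text
time_s: 14.88
position: [660.2, -213.9, 169.4]
ee_rot: [[0.002, -0.487, -0.874], [-0.001, -0.874, 0.487], [-1.0, -0.0, -0.002]]
ft_force: [0.8, -0.3, 5.2]
opening: 13.4
```

```bash
cat >> h.py <<'E'
def prof(name):
    S=cv2.imread(f"pics/{name}.png"); print(name,"rows196-208 grey:",cv2.cvtColor(S,cv2.COLOR_BGR2GRAY)[196:209,306:315].mean(1).round().astype(int).tolist())
def chk(name):
    need([660.3,-213,166],-1.22); tab(name); prof(name)
E
python3 - <<'E'
from h import *
prof("ref");prof("a1");chk("a2")
E
```

```text
ref rows196-208 grey: [122, 107, 148, 164, 125, 114, 123, 135, 173, 170, 139, 70, 55]
a1 rows196-208 grey: [126, 117, 106, 167, 169, 107, 118, 128, 175, 172, 156, 91, 58]
t 14.88 pos [ 660.2 -213.9  169.4] yaw 2.6332 tilt [ 0.0022 -0.0011] shift [ 3.4 -0.8  0.4] turn_x 220.77 F [ 0.8 -0.3  5.2] M [-0.11 -0.    0.07] open 13.4 j6 1.7
a2 bright 49 (np.int64(186), np.int64(206), np.int64(306), np.int64(325)) diff 20
a2 rows196-208 grey: [126, 121, 103, 177, 164, 98, 119, 129, 165, 174, 166, 112, 62]
```

Request:
play_rows(
  targets=[
    [0,0,0,4,0,0,0.95],
    [0,0,0,8,0,0,0.95],
    [0,0,0,12,0,0,0.95],
    [0,0,0,15,0,0,0.95],
  ],
)

```text
time_s: 15.27
position: [660.2, -213.9, 169.4]
ee_rot: [[0.002, -0.696, -0.718], [-0.001, -0.718, 0.696], [-1.0, -0.001, -0.002]]
ft_force: [0.8, -0.9, 5.9]
opening: 13.5
```

```bash
python3 -c "
from h import *
chk('a3')"
```

```text
t 15.27 pos [ 660.2 -213.9  169.4] yaw 2.3715 tilt [ 0.0022 -0.0012] shift [ 3.4 -0.7  0.6] turn_x 205.78 F [ 0.8 -0.9  5.9] M [-0.13  0.03  0.2 ] open 13.5 j6 1.96
a3 bright 45 (np.int64(186), np.int64(206), np.int64(307), np.int64(325)) diff 27
a3 rows196-208 grey: [127, 123, 106, 164, 165, 108, 115, 127, 140, 173, 166, 117, 63]
```

Request:
play_rows(
  targets=[
    [0,0,0,4,0,0,0.95],
    [0,0,0,8,0,0,0.95],
    [0,0,0,12,0,0,0.95],
    [0,0,0,15,0,0,0.95],
  ],
)

```text
time_s: 15.65
position: [660.2, -213.9, 169.4]
ee_rot: [[0.002, -0.858, -0.513], [-0.001, -0.513, 0.858], [-1.0, -0.001, -0.002]]
ft_force: [0.5, -0.9, 6.1]
opening: 13.5
```

```bash
python3 -c "
from h import *
chk('a4')"
```

```text
t 15.65 pos [ 660.2 -213.9  169.4] yaw 2.1097 tilt [ 0.0021 -0.0012] shift [ 3.4 -0.6  0.7] turn_x 190.78 F [ 0.5 -0.9  6.1] M [-0.16  0.02  0.2 ] open 13.5 j6 2.22
a4 bright 37 (np.int64(186), np.int64(206), np.int64(307), np.int64(325)) diff 38
a4 rows196-208 grey: [129, 124, 111, 141, 164, 139, 111, 120, 129, 172, 166, 117, 63]
```

Request:
play_rows(
  targets=[
    [0,0,0,4,0,0,0.95],
    [0,0,0,8,0,0,0.95],
    [0,0,0,12,0,0,0.95],
    [0,0,0,15,0,0,0.95],
  ],
)

```text
time_s: 16.03
position: [660.1, -214.0, 169.4]
ee_rot: [[0.002, -0.962, -0.274], [-0.001, -0.274, 0.962], [-1.0, -0.002, -0.002]]
ft_force: [-0.1, -0.7, 5.2]
opening: 13.3
```

```bash
python3 -c "
from h import *
chk('a5')"
```

```text
t 16.03 pos [ 660.1 -214.   169.4] yaw 1.8479 tilt [ 0.0019 -0.0012] shift [ 3.4 -0.4  0.9] turn_x 175.78 F [-0.1 -0.7  5.2] M [-0.18  0.11  0.23] open 13.3 j6 2.48
a5 bright 43 (np.int64(186), np.int64(206), np.int64(307), np.int64(325)) diff 52
a5 rows196-208 grey: [134, 126, 116, 109, 164, 165, 108, 119, 129, 172, 166, 117, 63]
```

Request:
play_rows(
  targets=[
    [0,0,0,4,0,0,0.95],
    [0,0,0,8,0,0,0.95],
    [0,0,0,12,0,0,0.95],
    [0,0,0,15,0,0,0.95],
  ],
)

```text
time_s: 16.42
position: [660.1, -214.0, 169.4]
ee_rot: [[0.002, -1.0, -0.015], [-0.001, -0.015, 1.0], [-1.0, -0.002, -0.001]]
ft_force: [-0.1, -0.9, 5.8]
opening: 13.6
```

```bash
python3 -c "
from h import *
chk('a6')"
```

```text
t 16.42 pos [ 660.1 -214.   169.4] yaw 1.5861 tilt [ 0.0019 -0.0013] shift [ 3.4 -0.2  1. ] turn_x 160.78 F [-0.1 -0.9  5.8] M [-0.13  0.14  0.25] open 13.6 j6 2.75
a6 bright 59 (np.int64(186), np.int64(206), np.int64(306), np.int64(325)) diff 50
a6 rows196-208 grey: [137, 126, 121, 102, 160, 162, 160, 167, 186, 173, 149, 114, 63]
```

```bash
python3 -c "
from h import *
f=lambda n:cv2.resize(cv2.imread(f'pics/{n}.png')[180:220,290:335],None,fx=8,fy=8,interpolation=cv2.INTER_CUBIC)
cv2.imwrite('pics/pop.png',np.hstack([f('a5'),f('a6')]))"
```

```text
(no output)
```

View pics/pop.png

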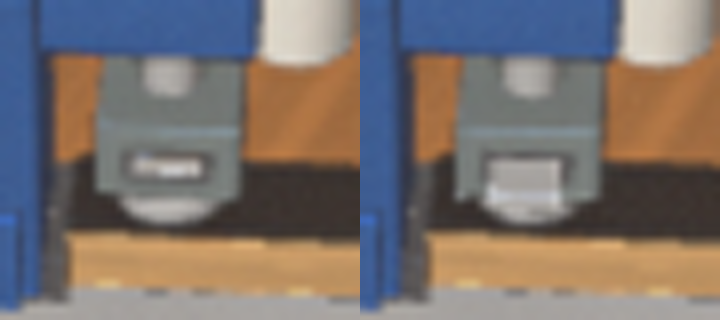

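The right-hand crop shows the tab out: its plate runs from the slot at (525,160) down to (525,205), about 5 px, which matches the first step. I'm letting go and rising.

Request:
play_rows(
  targets=[
    [0,0,0,0,0,0,0.8],
    [0,0,0,0,0,0,0.4],
    [0,0,0,0,0,0,0],
    [0,0,0,0,0,0,0],
    [-10,0,0,0,0,0,0],
  ],
)

```text
time_s: 16.88
position: [658.6, -213.2, 176.4]
ee_rot: [[-0.003, -1.0, -0.019], [0.001, -0.019, 1.0], [-1.0, 0.003, 0.001]]
ft_force: [-0.3, 0.1, 0.5]
opening: 64.7
```

Request:
play_rows(
  targets=[
    [-30,0,0,0,0,0,0],
    [-60,0,0,0,0,0,0],
    [-90,0,0,0,0,0,0],
    [-100,0,0,0,0,0,0],
    [-100,0,0,0,0,0,0],
  ],
)

```text
time_s: 17.3
position: [660.5, -213.9, 282.3]
ee_rot: [[0.005, -1.0, -0.019], [-0.002, -0.019, 1.0], [-1.0, -0.005, -0.002]]
ft_force: [0.3, -0.2, 0.3]
opening: 85.5
```

```bash
python3 -c "
from h import *
chk('end')
cv2.imwrite('pics/end_c.png',cv2.resize(cv2.imread('pics/end.png')[130:235,240:380],None,fx=5,fy=5,interpolation=cv2.INTER_CUBIC))"
```

```text
t 17.3 pos [ 660.5 -213.9  282.3] yaw 1.5896 tilt [ 0.0054 -0.0021] shift [116.2   0.8   1.1] turn_x 160.98 F [ 0.3 -0.2  0.3] M [ 0.07 -0.04 -0.01] open 85.5 j6 2.74
end bright 44 (np.int64(186), np.int64(206), np.int64(306), np.int64(325)) diff 49
end rows196-208 grey: [136, 124, 120, 100, 157, 159, 158, 165, 183, 171, 147, 112, 62]
```

View pics/end_c.png

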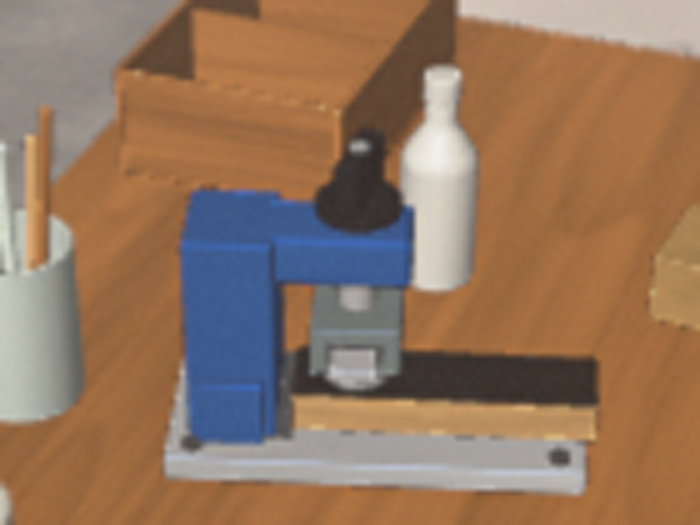

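The block is still against the stop and pressed flat, the tab is at its first step, and the gripper is clear. I'm handing in.

```bash
python3 -c "
from bench import bot
print(bot.hand_in())"
```

```text
the job is handed in; nothing more can be done
None
```

The block is home on the bed and clamped, the tab is out at its first step, and I handed the job in at about 17 s of the 72 s allowed. The hand-in reports no verdict.

- **Placing:** I carried the block to the mouth, set it on the bed and slid it in slowly. It stalled against the stop at about 11 N, where the arm's reading put it at its home distance. The camera showed it square to about 0.01 rad.
- **Clamping:** I turned the knob clockwise about 3.5 rad in one grip. The last 1.3 rad went in 15° steps with a camera check after each. The tab popped during the last step, roughly 0.5 to 0.8 rad after the foot met the block, and I stopped there.
- **Last checks:** In the last side picture the tab was unchanged after I let go, at a length that fits the first step. The foot was on the lino, the block was against the stop and the wrist force was near zero. The gripper was open, about 100 mm above the knob. I never touched the other things on the bench, and those in view looked unmoved; I did not measure them again.
- **Disagreement:** The camera and the arm differed by about 2.5 mm on the block's sideways position. Either reading is well inside the 8 mm limit. I had no direct reading of the pressing force.

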